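# Move the push-fit stop end to the bare outlet

### The arm

A 6-joint arm with a two-finger parallel gripper is mounted at the origin on the work surface. World frame = base frame: x ahead of the robot, y to its left, z up, the work surface at z = 0. Lengths are in m, angles in degrees, forces in N, time in s.
With the tool pointing down it reaches from about 0.375 to 0.9 m from the base axis. Payload 3.1 kg.
Tool frame: the origin (TCP) lies at the very end of the fingers, on their centre line; the grasp point (between the pads) lies 19 mm behind it; z points along the fingers, y is the line along which they close (so a half turn about z gives the same grasp; the last joint's range is limited). The gripper opens to 87 mm and grips with 3 to 60 N. Pads are 19 mm wide; open, the fingers measure 117 mm over their backs; the gripper's body (75 mm by 190 mm) begins 51 mm behind the grasp point.
Start: joints at [-80.644, 30.224, 82.088, -0, 67.689, -10.227], TCP at [0.21, -0.589, 0.223] pointing down, gripper open.
Joint ranges: [-176.69, 176.69], [-43.24, 126.21], [12.49, 139.97], [-82, 262], [0, 151.66], [-163.58, 163.58]. Speed limits (degrees/s): [159.86, 159.86, 180, 180, 180, 180].

### API

Orientations are given as a 3x3 rotation matrix whose columns are the frame's x, y, z axes.
In Python, from rig import * gives the robot as it stands.
- The arm moves only by the tool jog_arm, never from a script. Its arguments are lists of equal length, an entry for each row: "delta_pos": the shift along the world's x, y, z in cm, a list of three; "turn": the turn about the world's z in degrees; "grip": the closure, from 0 (fully open) to 1 (shut). In form: {"delta_pos": [[x, y, z], ...], "turn": [turn, ...], "grip": [grip, ...]}. A call has 1 to 12 rows; each row is the pose to reach, as a shift and turn from the pose commanded when the call began; what a row does not reach only later rows make up. A row lasts 1/8 s, in which the tool goes at most 62.5 mm and 10.7 degrees, less where a joint would pass 70% of its speed; a pose out of reach is approached as far as the arm can. A call with a gripper value outside its range is refused whole. The fingers move at their own pace and stop on an object; the grip force is fixed at half the most. Time passes only in rows, so rows that repeat a pose let the fingers close. It gives the time, the measured TCP pose, the force, the opening and the grip force at its end, in the units of the state.
- read_state(): the state, without advancing time (a new reading comes with each control period).
- capture(name): name is "side" or "top"; returns a dict with "color" (480x640x3 uint8, blue, green, red), "fovy" (degrees; the focal length in pixels is half the picture's height over the tangent of half this angle, whatever the lens; pixels are square), "cx", "cy" (the principal point, pixels), "k1" (the pictures are not rectified: a ray, as slopes to the right and down, at radius r is drawn at 1 + k1 r^2 times it, then the intrinsics apply), "camera_from_world" (4x4, takes a point from world to camera coordinates). Camera axes: x right, y up, looking along -z (the intrinsics and any distortion apply to the point x, -y, -z); pixel columns grow to the right and rows downward; lengths in m; the calibration is good to about 2 mm. A picture is of the moment at which its call begins. There is no depth.
- hand_in(): hands the job in; it is judged then, once.
The state is a dict: "time_s": time; "joint_positions": joint angles; "qvel": joint speeds; "tau": joint torques, N m; "position": TCP position; "tcp_rot": TCP orientation; "force": force on the tool from outside, world axes, zero at the start; "moment": the same for the moment, N m; "opening": opening from 0.0 (shut) to 1.0 (fully open); "grasp_force": force on a finger pad.
Only numpy, scipy, OpenCV 4.12 (cv2) and the standard library are available. Lean on these libraries where they do the work, as an engineer would, in place of code of your own. Each camera call takes 0.05 s, during which the arm holds its last target. There are 200 camera calls.

### The job

The outlet that the round brass stop end closes off is wanted for the next pressure test: pinch the stop end's black release collar in against its body and keep it pinched while you draw the fitting straight off its pipe, then push it onto the bare middle pipe until it is fully home and let go, so that the collar springs back out and locks it there. Pinch firmly but do not crush the fitting, do not wrench at its teeth or ram it on the pipework, and leave the drain valve, the manifold's other parts and everything else on the counter as they are.

Things in the scene. Friction and masses are not known exactly. Their poses are not given: they have to be found in the camera images.
- manifold: Fixed test manifold: 42 mm brass header bar on a plywood base, with three like level 22 mm steel pipes 90 mm apart, axes 85 mm above the counter, all pointing to its -x. Origin on the counter under the middle of the header; z up. Pipes clear from their open ends at x = -130 mm to a nut at x = -47 mm. A gauge stands at y = +166 mm (top 65 mm above the pipe axes), a supply valve at y = -168 mm.
- pipe_middle (a point): Centre of the open end of the bare middle pipe (manifold y = 0), where the stop end must finally sit; axes as the manifold's (x points from the open end along the pipe to the header). Pipe ends are chamfered, 22 to 16 mm over 3 mm, and have a groove 15.5 to 22 mm from the end that the fitting's teeth lock into.
- pipe_left (a point): Centre of the open end of the outer pipe at the manifold's y = +90 mm; axes as the manifold's.
- pipe_right (a point): Centre of the open end of the outer pipe at the manifold's y = -90 mm; axes as the manifold's.
- stop_end: The stop end: loose round brass push-fit cap, 39 mm diameter, 44 mm long, 0.15 to 0.25 kg, locked at the start on one of the two outer pipes. Origin at the centre of its mouth, x along its bore and out of the mouth (towards the header). Bore 24.2 mm, 27 mm deep to its stop: fully home, the origin is at x = +27 mm in the pipe point's frame. Any roll about its axis is fine.
- stop_back (a point): Centre of the stop end's flat closed end (about 36 mm across), 44 mm behind its mouth. A pinch bears on this face and on the collar. Pushing on: a rubber ring met 7 mm before home takes up to 12 N to enter and drags with 3 to 6 N, then force rises sharply at the stop; it locks only within about 1 mm of the stop. Push with 15 to 20 N; over 50 N on the pipework is abuse.
- collar_face (a point): Centre of the outer face of the black release collar, a round flange 39 mm across, 3 mm thick, 8 mm proud of the mouth when out: the fitting is then 52 mm long overall, 48 mm pinched. It stands 8.5 mm proud of the pipe all round, so one finger reaches it from above, just over the pipe (touching it lightly is harmless). Met first it gives; the closed end met first drives onto the stop.
- collar (a joint): How far the collar is pressed into the stop end, m: 0 sprung out, 0.004 fully in. Its spring takes 5 N to start, 9 N fully in. Beyond 0.003 the teeth let go of the pipe; let out, they close again. With the collar out the fitting has 1 to 2 mm of end play and will not come off. Pinch with 15 to 60 N, 90 N crushes it. Drawing off then takes 3 to 8 N.
- drain_valve: Brass drain valve with a small steel lever and a down-turned spout, fixed on the other outer pipe; leave it alone. Origin at the centre of its mouth, 26.5 mm from that pipe's open end; it reaches 80 mm from there to the manifold's -x, 40 mm wide, 26 mm above the pipe axis.
- union_nut: Bystander: brass hexagon nut, 32 mm across flats, 16 mm high, lying on the manifold's base between pipes. Origin: centre of its underside.
- flange_plug: Bystander: steel plug, hexagon head 24 mm, 26 mm high, standing on the manifold's base between pipes. Origin: centre of its underside.
- nipple_long: Bystander: steel pipe nipple, 48 mm diameter, 110 mm high, standing on the counter to the right. Origin: centre of its underside.
- nipple_short: Bystander: steel pipe nipple, 60 mm diameter, 60 mm high, standing on the counter to the right. Origin: centre of its underside.
- tee: Bystander: steel pipe tee, 74 x 58 x 42 mm, lying on the counter to the left. Origin: underside, below the crossing.
- spanner: Bystander: spanner 200 mm long, lying on the counter to the right. Origin: its underside.
- leak_spray: Bystander: spray can, 52 mm diameter, 150 mm high, standing on the counter to the left. Origin: centre of its underside.
There are look-alikes about, which are no part of the job. What is shaped like the stop_end but pink or turquoise is not meant.

How it is judged (in metres and radians):
On the way, in this order (a step that is already met when the one before it is completed fails the run):
1. the release collar is pinched fully in while the stop end is still on its outer pipe (value of joint collar above 0.003 m and ((x of stop_end in the frame of pipe_left above 0.02 m and distance between stop_end and pipe_left below 0.035 m) or (x of stop_end in the frame of pipe_right above 0.02 m and distance between stop_end and pipe_right below 0.035 m))), for 0.2 s.
2. the stop end is drawn clear of its outer pipe (distance between stop_end and pipe_left above 0.01 m and distance between stop_end and pipe_right above 0.01 m and (x of stop_end in the frame of pipe_left below -0.01 m or x of stop_end in the frame of pipe_right below -0.01 m)), for 0.05 s.
At the end, for the whole second after the job is handed in: The stop end sits on the bare middle pipe within 2.5 mm of fully home (origin 24.5 to 29 mm behind the pipe's open end), within 3 mm of its axis and 0.12 rad of straight, with its collar sprung back out (less than 1 mm in, so locked), at rest and released (x of stop_end in the frame of pipe_middle between 0.0245 and 0.029 m and y of stop_end in the frame of pipe_middle between -0.003 and 0.003 m and z of stop_end in the frame of pipe_middle between -0.003 and 0.003 m and angle between the x axis of stop_end and the x axis of manifold, either way round below 0.12 rad and value of joint collar below 0.001 m and linear speed of stop_end below 0.01 m/s); the robot touches nothing.
It fails at once if the stop end tugged, wrenched or rammed against the pipework with more than 60 N (contact force between stop_end and manifold above 60 N).
It fails at once if the stop end pinched with more than 90 N (contact force between the fingers and stop_end above 180 N).
It fails at once if the arm or its fingers pressed on the manifold with more than 25 N (contact force between any of the fingers, the arm and manifold above 25 N).
It fails at once if the drain valve touched with more than 10 N (contact force between any of the arm, the fingers, stop_end and drain_valve above 10 N).
It fails at once if another thing on the counter moved by more than 15 mm (distance of any of union_nut, flange_plug, nipple_long, nipple_short, tee, spanner, leak_spray from where it was at the start of the episode above 0.015 m).
It also fails if it takes over 48 s, if anything falls off the work surface, if the arm or the gripper's body presses on something with over 40 N, if the wrist force passes 120 N, or if a joint passes its speed limit or range.

## Working session

There is one attempt and no reset: what is moved stays moved. The work goes in short steps, Python scripts to look and compute and a tool call to move; the robot and the scene stay as the last step left them, time stands still between calls to the robot, and variables do not carry over. Pictures are saved under pics/ and viewed, at most 10 in all, crops included, and the job is handed in when it is done.

Besides the shell and the picture viewer there is one more tool, called after "Request:" as a command line: name --pt "numbers of a row" for each row, then --argument value for the rest. jog_arm: Moves the arm, as the interface text tells. Its arguments: {"type":"object","properties":{"delta_pos":{"type":"array"},"turn":{"type":"array"},"grip":{"type":"array"}},"required":["delta_pos","turn","grip"]}

```bash
mkdir -p pics; cat > h.py <<'E'
from rig import *
import numpy as np, cv2
def K(c):
    f=240/np.tan(np.radians(c["fovy"])/2); return f
def proj(c,p):
    q=c["camera_from_world"]@np.r_[p,1]; a=np.array([q[0],-q[1]])/-q[2]
    a=a*(1+c["k1"]*(a@a)); return a*K(c)+[c["cx"],c["cy"]]
def ray(c,uv):
    d=(np.array(uv)-[c["cx"],c["cy"]])/K(c); a=d.copy()
    for _ in range(20): a=d/(1+c["k1"]*(a@a))
    M=c["camera_from_world"]; R=M[:3,:3]; o=-R.T@M[:3,3]
    return o,R.T@np.array([a[0],-a[1],-1])
def onz(c,uv,z):
    o,d=ray(c,uv); return o+d*(z-o[2])/d[2]
def tri(c1,u1,c2,u2):
    o1,d1=ray(c1,u1);o2,d2=ray(c2,u2)
    s=np.linalg.lstsq(np.c_[d1,-d2],o2-o1,rcond=None)[0]
    a=o1+s[0]*d1;b=o2+s[1]*d2; return (a+b)/2,np.linalg.norm(a-b)
E
python3 - <<'E'
from h import *
import pickle
for n in("top","side"):
    c=capture(n); cv2.imwrite(f"pics/{n}0.png",c["color"]); pickle.dump(c,open(n+"0.pkl","wb"))
    print(n,c["fovy"],c["cx"],c["cy"],c["k1"],c["camera_from_world"].round(3).tolist())
s=read_state();print(s)
E
```

```text
top 43.41544492624659 319.99476874589806 241.06645656455476 -0.20016061771035748 [[0.014, -1.0, 0.001, -0.04], [0.994, 0.014, 0.111, -0.468], [-0.111, -0.001, 0.994, -1.525], [0.0, 0.0, 0.0, 1.0]]
side 56.42870247001945 318.3347870713093 244.86987282264803 -0.1063456576904296 [[0.962, -0.272, -0.007, -0.453], [0.143, 0.485, 0.863, -0.146], [-0.231, -0.831, 0.506, -1.115], [0.0, 0.0, 0.0, 1.0]]
{'time_s': 0.1, 'joint_positions': array([-8.06442244e+01,  3.02751428e+01,  8.21492093e+01, -2.40656076e-03,
        6.76895305e+01, -1.02268815e+01]), 'qvel': array([ 0.03990477, -0.04442764, -0.17556679, -0.04711882,  0.03088887,
        0.09890395]), 'tau': array([-1.47489322e-03, -4.40988600e+01, -1.77149802e+01,  6.35368377e-02,
        5.34248224e-02, -3.51659787e-05]), 'position': array([ 0.20938988, -0.58817567,  0.22165246]), 'tcp_rot': array([[ 9.42153647e-01,  3.35181107e-01, -3.61457988e-04],
       [ 3.35181154e-01, -9.42151672e-01,  1.95486646e-03],
       [ 3.14686057e-04, -1.96293847e-03, -9.99998024e-01]]), 'force': array([-0.17418919, -0.34133237, -0.18482779]), 'moment': array([ 0.00678918, -0.06109185, -0.01423111]), 'grasp_force': 0.0, 'opening': 0.9976124207448894}
```

View pics/top0.png

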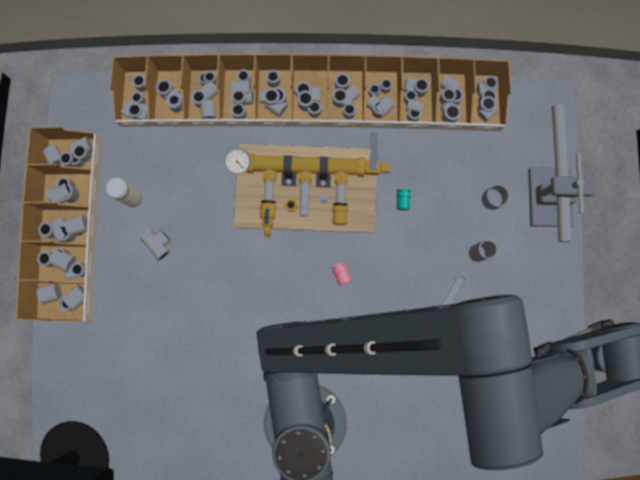

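View pics/side0.png

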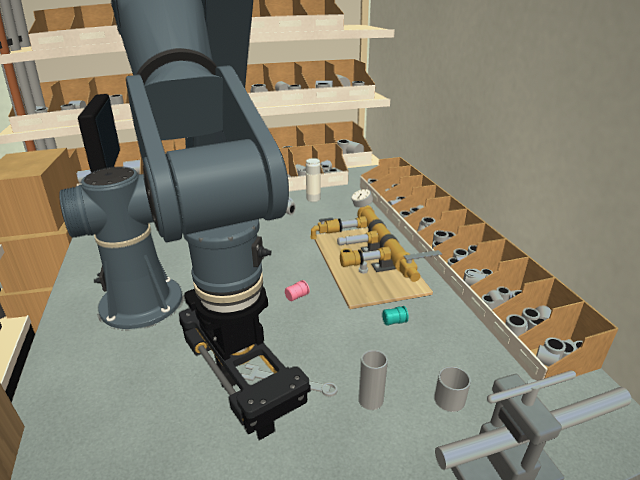

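The stop end is on the right pipe, at about (340,214) in the top view. The drain valve is on the left pipe at (267,215), and the bare middle pipe ends at about (304,213). I'll enlarge both views.

```bash
python3 - <<'E'
import cv2
a=cv2.imread("pics/top0.png")[140:240,225:400]
b=cv2.imread("pics/side0.png")[180:310,305:445]
cv2.imwrite("pics/c1.png",cv2.resize(a,None,fx=4.5,fy=4.5,interpolation=cv2.INTER_CUBIC))
cv2.imwrite("pics/c2.png",cv2.resize(b,None,fx=4.5,fy=4.5,interpolation=cv2.INTER_CUBIC))
E
```

```text
(no output)
```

View pics/c1.png

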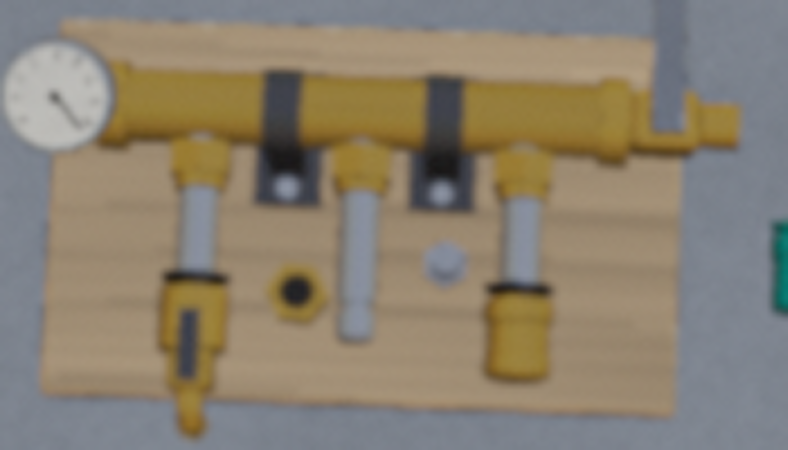

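View pics/c2.png

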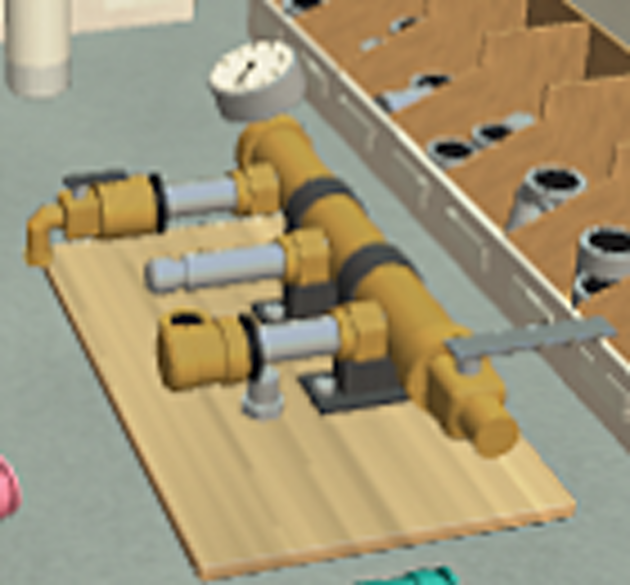

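The crop shows the middle pipe end at crop (355,340) and the collar at (519,289). The back of the stop end is at (518,380). I'll fit the manifold pose to these points.

```bash
cat > fit.py <<'E'
from h import *
import pickle
from scipy.optimize import least_squares
ct=pickle.load(open("top0.pkl","rb"));cs=pickle.load(open("side0.pkl","rb"))
T=lambda u:(np.array(u)+.5)/4.5-.5+[225,140]; S=lambda u:(np.array(u)+.5)/4.5-.5+[305,180]
z=.085
obs=[(ct,T((197,184)),(-.047,.09,z)),(ct,T((360,190)),(-.047,0,z)),(ct,T((522,197)),(-.047,-.09,z)),
(ct,T((355,340)),(-.130,0,z-.004)),(ct,T((519,289)),(-.0965,-.09,z)),(ct,T((518,380)),(-.147,-.09,z)),
(ct,T((197,277)),(-.1035+.008,.09,z)),
(cs,S((157,273)),(-.130,0,z)),(cs,S((283,263)),(-.047,0,z)),(cs,S((338,335)),(-.047,-.09,z)),(cs,S((237,191)),(-.047,.09,z)),(cs,S((252,345)),(-.0965,-.09,z))]
def W(p,m):
    c,s=np.cos(p[2]),np.sin(p[2]); return np.array([p[0]+c*m[0]-s*m[1],p[1]+s*m[0]+c*m[1],m[2]+(p[3] if len(p)>3 else 0)])
f=lambda p:np.concatenate([proj(c,W(p,m))-u for c,u,m in obs])
if __name__=="__main__":
    for c in(ct,cs): M=c["camera_from_world"];print("cam",-M[:3,:3].T@M[:3,3])
    for p0 in([.78,0,0],[.78,0,0,0]):
        r=least_squares(f,p0);print(r.x.round(4),np.degrees(r.x[2]));print(r.fun.reshape(-1,2).round(1).tolist())
    p=r.x
    for m in[(-.130,0,z),(-.103,-.09,z),(-.121,-.09,z)]:print(W(p,m).round(4))
E
python3 fit.py
```

```text
cam [ 0.29611783 -0.03441608  1.56782102]
cam [ 0.19910178 -0.97947533  0.68630547]
[ 0.6578  0.0057 -0.0248] -1.4204379103719025
[[0.5, 0.0], [0.1, -0.0], [-0.0, -0.2], [-0.2, -0.4], [-0.1, -1.2], [-0.5, -1.4], [-0.5, -1.7], [-1.8, 1.8], [-0.7, 0.0], [-1.0, 0.7], [-1.0, 1.3], [-0.2, 1.2]]
[ 0.6571  0.0048 -0.0259  0.0032] -1.4848870311679114
[[0.8, -0.0], [0.4, -0.0], [0.3, -0.1], [0.1, -0.4], [0.3, -1.1], [-0.2, -1.3], [-0.3, -1.7], [-2.0, 0.9], [-0.7, -0.8], [-1.1, -0.1], [-1.0, 0.4], [-0.3, 0.3]]
[0.5272 0.0082 0.0882]
[ 0.5518 -0.0825  0.0882]
[ 0.5338 -0.082   0.0882]
```

Request:
jog_arm --pt "2 3 0" --pt "5 8 0" --pt "8.5 13.5 0" --pt "12 19 0" --pt "15.5 24.5 0" --pt "19 30 0" --pt "22.5 35.5 0" --pt "26 41 0" --pt "29 45.5 0" --pt "31 48.5 0" --pt "32 50.5 0" --pt "32 50.5 0" --turn '[4,10,17,24,31,38,45,52,59,65,69,69]' --grip '[0,0,0,0,0,0,0,0,0,0,0,0]'

```text
time_s: 1.6
position: [0.5296, -0.0823, 0.2221]
tcp_rot: [[0.022, 1.0, -0.001], [1.0, -0.022, 0.0], [0.0, -0.001, -1.0]]
force: [0.1, -0.4, 0.4]
opening: 1.004
grasp_force: 0.0
```

```bash
python3 - <<'E'
from h import *
import pickle
s=read_state();print(s["position"],s["tcp_rot"].round(4).tolist(),s["force"],s["joint_positions"])
c=capture("side");pickle.dump(c,open("side1.pkl","wb"))
b=c["color"][100:310,270:480]
cv2.imwrite("pics/c3.png",cv2.resize(b,None,fx=2.8,fy=2.8,interpolation=cv2.INTER_CUBIC))
print(proj(c,s["position"]))
E
```

```text
[ 0.52963312 -0.08228422  0.22213408] [[0.0221, 0.9998, -0.0008], [0.9998, -0.0221, 0.0003], [0.0002, -0.0008, -1.0]] [ 0.07321446 -0.35227735  0.40415586] [-2.07813171e+01  2.34302025e+01  9.48614761e+01 -3.40087123e-03
  6.17585728e+01 -1.95158525e+01]
[351.10286384 210.21956813]
```

View pics/c3.png

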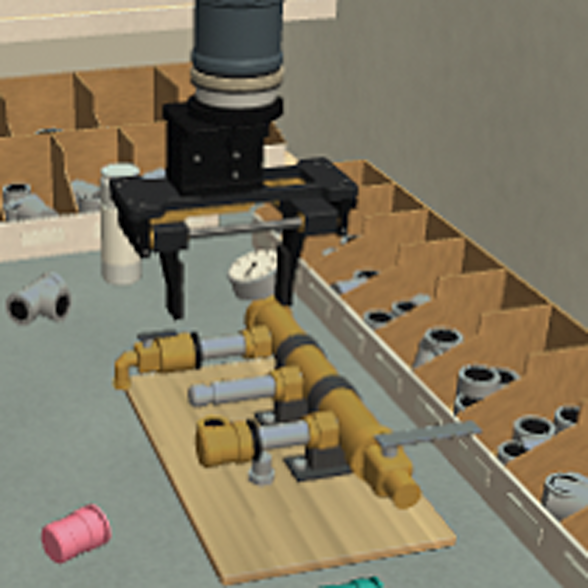

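The fingertips show at crop (177,317) and (285,303). Their midpoint is within 1.5 px of the projected TCP, so the side calibration agrees. Next I descend over the stop end.

Request:
jog_arm --pt "0.1 0.1 -1.5" --pt "0.1 0.1 -4" --pt "0.1 0.1 -6.5" --pt "0.1 0.1 -9" --pt "0.1 0.1 -10.8" --pt "0.1 0.1 -11.5" --pt "0.1 0.1 -12" --pt "0.1 0.1 -12.2" --pt "0.1 0.1 -12.4" --pt "0.1 0.1 -12.4" --pt "0.1 0.1 -12.4" --turn '[0,0,0,0,0,0,0,0,0,0,0]' --grip '[0,0,0,0,0,0,0,0,0,0,0]'

```text
time_s: 3.02
position: [0.5307, -0.0828, 0.0989]
tcp_rot: [[0.025, 1.0, 0.001], [1.0, -0.025, -0.0], [-0.0, 0.001, -1.0]]
force: [-0.8, 0.4, 0.4]
opening: 1.0
grasp_force: 0.0
```

```bash
python3 - <<'E'
from h import *
s=read_state();print(s["position"],s["force"])
c=capture("side")
b=c["color"][150:290,290:450]
cv2.imwrite("pics/c4.png",cv2.resize(b,None,fx=4.2,fy=4.2,interpolation=cv2.INTER_CUBIC))
E
```

```text
[ 0.53068847 -0.08280292  0.09885712] [-0.79911698  0.41403554  0.35040792]
```

View pics/c4.png

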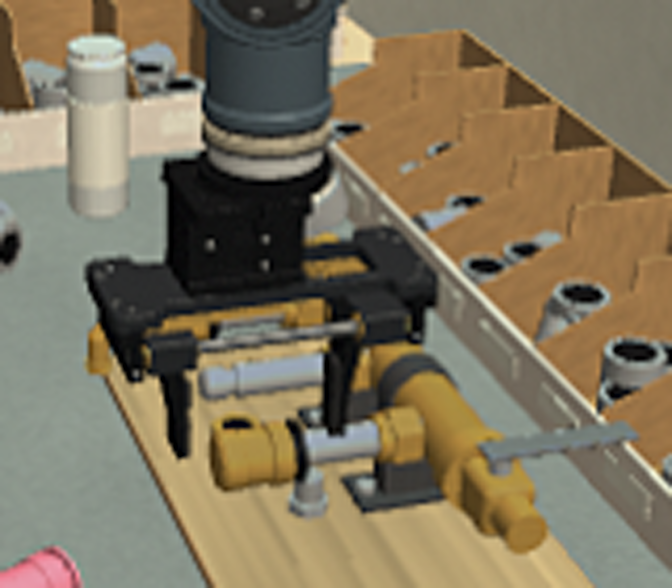

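The right finger is just over the pipe at crop (337,435). The back-finger gap is slightly larger than the collar gap, so the collar will be met first. I'll go 1 mm lower and pinch.

Request:
jog_arm --pt "0 0 -0.1" --pt "0 0 -0.1" --pt "0 0 -0.1" --pt "0 0 -0.1" --pt "0 0 -0.1" --pt "0 0 -0.1" --pt "0 0 -0.1" --pt "0 0 -0.1" --turn '[0,0,0,0,0,0,0,0]' --grip '[0,0.2,0.3,0.36,0.4,0.4,0.4,0.4]'

```text
time_s: 4.08
position: [0.5316, -0.0831, 0.0979]
tcp_rot: [[0.025, 1.0, 0.002], [1.0, -0.025, -0.001], [-0.001, 0.002, -1.0]]
force: [2.4, -0.3, 0.6]
opening: 0.602
grasp_force: 1.3
```

Request:
jog_arm --pt "0 0 0" --pt "0 0 0" --pt "0 0 0" --pt "0 0 0" --pt "0 0 0" --pt "0 0 0" --turn '[0,0,0,0,0,0]' --grip '[0.42,0.44,0.46,0.6,0.6,0.6]'

```text
time_s: 4.82
position: [0.5298, -0.0827, 0.0975]
tcp_rot: [[0.025, 1.0, -0.001], [1.0, -0.025, 0.0], [0.0, -0.002, -1.0]]
force: [-1.1, -1.6, 4.2]
opening: 0.534
grasp_force: 30.0
```

Pinched at 30 N. Now I draw it straight off along the pipe.

Request:
jog_arm --pt "-0.2 0 0" --pt "-0.5 0.01 0" --pt "-0.9 0.02 0" --pt "-1.4 0.035 0" --pt "-1.9 0.05 0" --pt "-2.4 0.06 0" --pt "-2.9 0.07 0" --pt "-3.5 0.09 0" --pt "-4.2 0.105 0" --pt "-5 0.125 0" --pt "-5.7 0.14 0" --pt "-6 0.15 0" --turn '[0,0,0,0,0,0,0,0,0,0,0,0]' --grip '[0.6,0.6,0.6,0.6,0.6,0.6,0.6,0.6,0.6,0.6,0.6,0.6]'

```text
time_s: 6.32
position: [0.4698, -0.0812, 0.0976]
tcp_rot: [[0.025, 1.0, -0.0], [1.0, -0.025, 0.0], [0.0, -0.0, -1.0]]
force: [-0.6, -0.6, -2.1]
opening: 0.536
grasp_force: 30.0
```

Request:
jog_arm --pt "0.01 0.4 0" --pt "0.03 1.2 0" --pt "0.05 2.2 0" --pt "0.08 3.3 0" --pt "0.11 4.4 0" --pt "0.14 5.5 0" --pt "0.17 6.6 0" --pt "0.2 7.7 0" --pt "0.22 8.5 0" --pt "0.23 8.9 0" --pt "0.23 9 0" --pt "0.23 9 0" --turn '[0,0,0,0,0,0,0,0,0,0,0,0]' --grip '[0.6,0.6,0.6,0.6,0.6,0.6,0.6,0.6,0.6,0.6,0.6,0.6]'

```text
time_s: 7.82
position: [0.4729, 0.0085, 0.0975]
tcp_rot: [[0.025, 1.0, 0.0], [1.0, -0.025, -0.0], [-0.0, 0.0, -1.0]]
force: [0.1, -0.3, -2.3]
opening: 0.535
grasp_force: 30.0
```

```bash
python3 - <<'E'
from h import *
s=read_state();print(s["position"],s["force"],s["moment"])
c=capture("side");b=c["color"][190:270,300:420]
d=capture("top");e=d["color"][150:250,230:360]
r=lambda b:cv2.resize(b,(800,int(800*b.shape[0]/b.shape[1])),interpolation=cv2.INTER_CUBIC)
o=np.hstack([cv2.resize(x,(400,400*x.shape[0]//x.shape[1]),interpolation=cv2.INTER_CUBIC)[:266] for x in(b,)]+[cv2.resize(e,(400,266),interpolation=cv2.INTER_CUBIC)])
cv2.imwrite("pics/c5.png",cv2.resize(b,(780,520),interpolation=cv2.INTER_CUBIC))
cv2.imwrite("pics/c6.png",r(e)[:600])
E
```

```text
[0.47288408 0.0085303  0.09754781] [ 0.10855094 -0.33554807 -2.32957914] [ 0.00956035 -0.05191667  0.00596024]
```

View pics/c5.png

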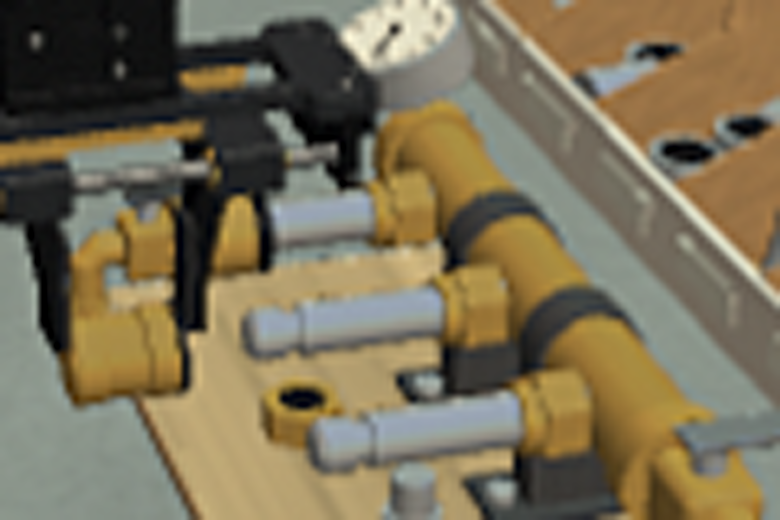

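The fitting hangs level (axis about crop row 350 at the collar). The middle pipe axis extends to about row 344 there, so they agree within about 1 px. I'll push on slowly and watch the force.

Request:
jog_arm --pt "0.4 -0.01 0" --pt "1 -0.025 0" --pt "1.7 -0.04 0" --pt "2.4 -0.06 0" --pt "2.8 -0.07 0" --pt "3.1 -0.08 0" --pt "3.4 -0.085 0" --pt "3.7 -0.09 0" --pt "4 -0.1 0" --pt "4 -0.1 0" --turn '[0,0,0,0,0,0,0,0,0,0]' --grip '[0.6,0.6,0.6,0.6,0.6,0.6,0.6,0.6,0.6,0.6]'

```text
time_s: 9.18
position: [0.5131, 0.0076, 0.0976]
tcp_rot: [[0.025, 1.0, 0.0], [1.0, -0.025, -0.0], [-0.0, 0.0, -1.0]]
force: [-0.8, 0.7, -2.7]
opening: 0.54
grasp_force: 30.0
```

Request:
jog_arm --pt "0.3 -0.01 0" --pt "0.6 -0.015 0" --pt "0.9 -0.025 0" --pt "1.1 -0.03 0" --pt "1.3 -0.035 0" --pt "1.4 -0.035 0" --pt "1.4 -0.035 0" --turn '[0,0,0,0,0,0,0]' --grip '[0.6,0.6,0.6,0.6,0.6,0.6,0.6]'

```text
time_s: 10.05
position: [0.5256, 0.0075, 0.0975]
tcp_rot: [[0.025, 1.0, -0.002], [1.0, -0.025, 0.0], [0.0, -0.002, -1.0]]
force: [-4.2, -0.8, -0.4]
opening: 0.54
grasp_force: 30.0
```

Request:
jog_arm --pt "0.1 0 0" --pt "0.2 0 0" --pt "0.3 -0.01 0" --pt "0.4 -0.01 0" --pt "0.4 -0.01 0" --turn '[0,0,0,0,0]' --grip '[0.6,0.6,0.6,0.6,0.6]'

```text
time_s: 10.68
position: [0.5301, 0.0074, 0.0977]
tcp_rot: [[0.025, 1.0, -0.001], [1.0, -0.025, 0.0], [0.0, -0.001, -1.0]]
force: [-2.4, 0.7, 1.6]
opening: 0.545
grasp_force: 30.0
```

Request:
jog_arm --pt "0.1 0 0" --pt "0.2 0 0" --pt "0.3 -0.01 0" --pt "0.3 -0.01 0" --turn '[0,0,0,0]' --grip '[0.6,0.6,0.6,0.6]'

```text
time_s: 11.18
position: [0.5326, 0.0072, 0.0977]
tcp_rot: [[0.024, 1.0, -0.003], [1.0, -0.024, 0.0], [0.0, -0.003, -1.0]]
force: [-5.8, -0.2, 6.7]
opening: 0.544
grasp_force: 30.0
```

Request:
jog_arm --pt "0.05 0 0" --pt "0.1 0 0" --pt "0.1 0 0" --turn '[0,0,0]' --grip '[0.6,0.6,0.6]'

```text
time_s: 11.55
position: [0.5327, 0.0073, 0.0976]
tcp_rot: [[0.024, 1.0, -0.005], [1.0, -0.024, 0.0], [0.0, -0.005, -1.0]]
force: [-6.9, -0.7, 6.1]
opening: 0.543
grasp_force: 30.0
```

Request:
jog_arm --pt "0.05 0 0" --pt "0.1 0 0" --pt "0.15 0 0" --pt "0.2 0 0" --pt "0.2 0 0" --turn '[0,0,0,0,0]' --grip '[0.6,0.6,0.6,0.6,0.6]'

```text
time_s: 12.18
position: [0.5328, 0.0073, 0.0975]
tcp_rot: [[0.024, 1.0, -0.009], [1.0, -0.024, 0.0], [0.0, -0.009, -1.0]]
force: [-10.0, -1.8, 8.8]
opening: 0.54
grasp_force: 30.0
```

Request:
jog_arm --pt "0.1 0 0" --pt "0.2 0 0" --pt "0.3 0 0" --pt "0.4 0 0" --pt "0.4 0 0" --turn '[0,0,0,0,0]' --grip '[0.6,0.6,0.6,0.6,0.6]'

```text
time_s: 12.8
position: [0.533, 0.0074, 0.0973]
tcp_rot: [[0.023, 1.0, -0.017], [1.0, -0.023, 0.001], [0.0, -0.017, -1.0]]
force: [-14.1, -3.8, 13.9]
opening: 0.539
grasp_force: 30.0
```

Request:
jog_arm --pt "0.05 0 0.1" --pt "0.1 0 0.15" --pt "0.2 0 0.15" --pt "0.2 0 0.15" --turn '[0,0,0,0]' --grip '[0.6,0.6,0.6,0.6]'

```text
time_s: 13.3
position: [0.5331, 0.0075, 0.0973]
tcp_rot: [[0.022, 1.0, -0.022], [1.0, -0.022, 0.001], [0.0, -0.022, -1.0]]
force: [-15.8, -4.3, 6.0]
opening: 0.541
grasp_force: 30.0
```

About 16 N against a firm stop, and travel matches home. Now I release while still leaning on it, so the collar springs out.

Request:
jog_arm --pt "0 0 0" --pt "0 0 0" --pt "0 0 0" --pt "0 0 0" --turn '[0,0,0,0]' --grip '[0.42,0.38,0.34,0.34]'

```text
time_s: 13.8
position: [0.5377, 0.0074, 0.0978]
tcp_rot: [[0.024, 1.0, -0.011], [1.0, -0.024, 0.001], [0.0, -0.011, -1.0]]
force: [-9.2, -1.9, 2.8]
opening: 0.655
grasp_force: 4.7
```

Collar is released and the back finger still bears on the closed end. One more push from behind, to be sure it's home.

Request:
jog_arm --pt "0.15 0 0" --pt "0.3 0 0" --pt "0.45 0 0" --pt "0.55 0 0" --pt "0.55 0 0" --turn '[0,0,0,0,0]' --grip '[0.34,0.34,0.34,0.34,0.34]'

```text
time_s: 14.42
position: [0.5382, 0.0076, 0.0974]
tcp_rot: [[0.022, 1.0, -0.023], [1.0, -0.022, 0.001], [0.0, -0.023, -1.0]]
force: [-16.3, -3.0, 8.4]
opening: 0.662
grasp_force: 8.5
```

Request:
jog_arm --pt "-0.4 0.01 0" --pt "-0.9 0.02 0" --pt "-1.3 0.03 0" --pt "-1.3 0.03 0" --pt "-1.3 0.03 0.3" --pt "-1.3 0.03 2" --pt "-1.3 0.03 5" --pt "-3 0.03 9" --pt "-6 0.03 12" --pt "-9 0 13" --pt "-9 0 13" --turn '[0,0,0,0,0,0,0,0,0,0,0]' --grip '[0.3,0.15,0,0,0,0,0,0,0,0,0]'

```text
time_s: 15.8
position: [0.4572, 0.0074, 0.2302]
tcp_rot: [[0.025, 1.0, 0.001], [1.0, -0.025, -0.0], [-0.0, 0.002, -1.0]]
force: [0.7, -0.2, -0.3]
opening: 0.999
grasp_force: 0.0
```

```bash
python3 - <<'E'
from h import *
c=capture("side");b=c["color"][190:290,300:420]
cv2.imwrite("pics/c7.png",cv2.resize(b,(720,600),interpolation=cv2.INTER_CUBIC))
E
```

```text
(no output)
```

View pics/c7.png

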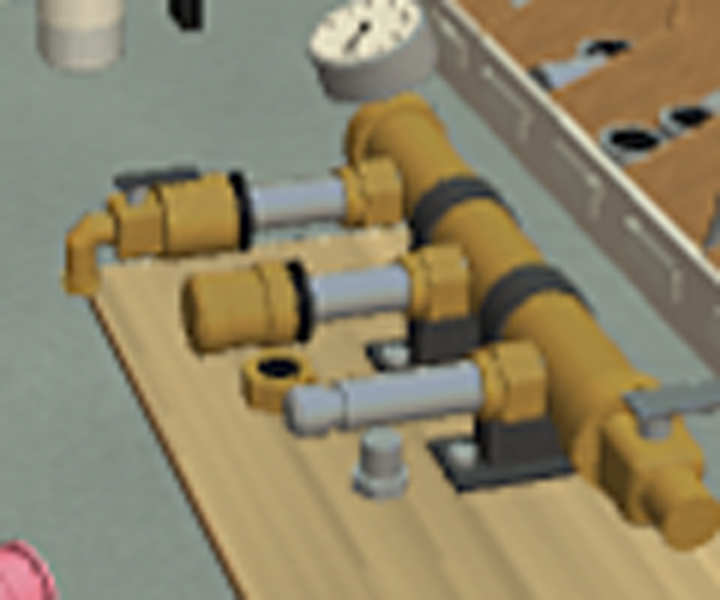

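The stop end sits straight on the middle pipe at crop (245,305), with the collar out at (303,300). The visible pipe beyond it (312→410) matches the length shown on the valve's pipe. Everything else is in place, so I'm handing in.

```bash
python3 -c "
from rig import *
print(hand_in())"
```

```text
the job is handed in; nothing more can be done
None
```

The stop end is off the right-hand pipe and pushed onto the middle pipe to a firm stop at about 16 N. In the last picture its collar is out and nothing else has moved. I handed the job in at about 16 s, and the hand-in gave no pass or fail.

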